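# Put the shower caddy back together

### The job

Take every soap tray off the rail - raise it so that the studs slide down its keyhole slots to the wide ends, then draw it free - and stack all the trays on the caddy stand, each one fully down on all four posts beneath it. Then lay the bar of soap, the pumice stone and the nail brush, whichever of them are on the mat, flat on the floor of the topmost tray. Leave the tube, bottle, jar, can, cup and tin where they are.

Things in the scene. Friction and masses are not known exactly. Their poses are not given: they have to be found in the camera images.
- tray1_grip (a point): aluminium soap tray, 100 (x) x 170 (y) mm, 59 high, 0.25 kg; three alike, one may be absent. Site: on its centre line, 28 mm above its flat underside, inside the upright grip fin (10 mm thick in y, 40 long in x, top 42 mm above the underside). x points to its keyhole flange, z up. Floor 4 mm thick, rims 9 mm high; the fin parts it into two bays, each 75 (y) x 90 (x) mm
- tray2_grip (a point): tray like tray1, point alike. All trays: four corner columns 21 mm square, centres at x +-39.5, y +-74.5 mm, 46 mm tall, each with a 13.4 mm square hole 15 mm deep in its foot and a 10 mm round-topped post 13 mm high on its head. Trays stack directly on one another, rising 46 mm each, either way round
- tray3_grip (a point): tray like tray1, point alike. All trays: upright flange 5 mm thick, 44 mm high, its back 52 mm from the point in +x, with two keyholes at y +-40 mm: narrow slot 9 mm wide above, wide end 22 mm square below. At the start each hangs on two rail studs, which lie at the top of the narrow slots, its front drooping 2 to 3 degrees
- bar_mid (a point): white bar of soap, rounded block 58 x 40 x 30 mm (x, y, z). Site: its centre, 15 mm above its underside; x along its length, z up. Starts on the mat; absent in some starts
- pumice_mid (a point): grey pumice stone, oval block 58 x 42 x 30 mm (x, y, z). Site: its centre, 15 mm above its underside; x along its length, z up. Starts on the mat; absent in some starts
- brush_mid (a point): plastic nail brush lying bristles down, 60 x 34 x 30 mm (x, y, z). Site: its centre, 15 mm above its underside; x along its length, z up. Starts on the mat; absent in some starts
- stand_top (a point): caddy stand, a fixed grey base 130 x 200 x 16 mm with four 10 mm round-topped posts, 13 mm high, at x +-39.5, y +-74.5 mm. Site: centre of the base's top face, z up; a tray seated on it has its underside on this face and its own point 28 mm above it
- rail_face (a point): fixed white rail, 600 mm long (y), top 132 mm above the ledge. Site: mid-face at stud height; -x points out to the trays. Stud pairs at y -185, 0, 185 (each +-40) mm: shaft 6 mm, head 15 mm wide, 10.5 mm proud. A hung tray raised 18 mm (+-3) has the stud heads in the wide ends of its keyholes; then drawn 13 mm or more straight off the rail (its own -x) it is free
- mat: hard black silicone soap mat, fixed, 190 x 260 x 4 mm, origin at the centre of its underside
- tube: steel twist-cap travel tube lying on the mat, 24 mm thick, 110 mm long (y), leave alone; origin under its centre
- bottle: closed squeeze bottle 56 mm wide, 170 mm high, leave alone; origin under its centre
- jar: glass jar 70 mm wide, 60 mm high, leave alone; origin under its centre
- can: aluminium can 52 mm wide, 150 mm high, leave alone; origin under its centre
- mug: white tooth cup 76 mm wide, 90 mm high, leave alone; origin under its centre
- tin: flat round tin 54 mm wide, 20 mm high, leave alone; origin under its centre

How it is judged:
On the way:
1. all the trays are off the rail and stacked, fully down, on the stand (horizontal distance between each of tray1_grip, tray2_grip, tray3_grip and stand_top below 0.012 m and angle between each of tray1_grip, tray2_grip, tray3_grip's own z axis and vertical below 0.05 rad and angle between the x axis of each of tray1_grip, tray2_grip, tray3_grip and the x axis of stand_top, either way round below 0.09 rad and (z of tray1_grip in the frame of stand_top between 0.024 and 0.032 m or z of tray1_grip in the frame of stand_top between 0.07 and 0.078 m or z of tray1_grip in the frame of stand_top between 0.116 and 0.124 m) and (z of tray2_grip in the frame of stand_top between 0.024 and 0.032 m or z of tray2_grip in the frame of stand_top between 0.07 and 0.078 m or z of tray2_grip in the frame of stand_top between 0.116 and 0.124 m) and (z of tray3_grip in the frame of stand_top between 0.024 and 0.032 m or z of tray3_grip in the frame of stand_top between 0.07 and 0.078 m or z of tray3_grip in the frame of stand_top between 0.116 and 0.124 m)), for 0.3 s.
At the end, for the whole second after the job is handed in: Every tray present is seated in one stack on the stand (within 12 mm and 0.09 rad of the stand, level to 0.05 rad, at one of the heights 0, 46, 92 mm above the base to 4 mm), and every wash thing present lies flat (to 0.25 rad) on the floor of the topmost tray, its centre inside the tray's outline (all of step 1 and x of bar_mid in the frame of stand_top between -0.047 and 0.047 m and y of bar_mid in the frame of stand_top between -0.082 and 0.082 m and angle between each of bar_mid, pumice_mid, brush_mid's own z axis and vertical below 0.25 rad and z of each of bar_mid, pumice_mid, brush_mid in the frame of tray1_grip above -0.02 m and z of each of bar_mid, pumice_mid, brush_mid in the frame of tray2_grip above -0.02 m and z of each of bar_mid, pumice_mid, brush_mid in the frame of tray3_grip above -0.02 m and (z of bar_mid in the frame of tray1_grip below 0.004 m or z of bar_mid in the frame of tray2_grip below 0.004 m or z of bar_mid in the frame of tray3_grip below 0.004 m) and x of pumice_mid in the frame of stand_top between -0.047 and 0.047 m and y of pumice_mid in the frame of stand_top between -0.082 and 0.082 m and (z of pumice_mid in the frame of tray1_grip below 0.004 m or z of pumice_mid in the frame of tray2_grip below 0.004 m or z of pumice_mid in the frame of tray3_grip below 0.004 m) and x of brush_mid in the frame of stand_top between -0.047 and 0.047 m and y of brush_mid in the frame of stand_top between -0.082 and 0.082 m and (z of brush_mid in the frame of tray1_grip below 0.004 m or z of brush_mid in the frame of tray2_grip below 0.004 m or z of brush_mid in the frame of tray3_grip below 0.004 m)); the robot touches nothing.
It fails at once if a bystander is moved by more than 3 cm (distance of any of bottle, jar, can, mug, tin from where it was at the start of the episode above 0.03 m).
It fails at once if the travel tube is moved by more than 8 cm (distance of tube from where it was at the start of the episode above 0.08 m).
Of tray1, tray2, tray3 only 2 to 3 are there at a start; the rules pass over those that are not, and their reading is None.
Of bar, pumice, brush only 2 to 2 are there at a start; the rules pass over those that are not, and their reading is None.
At some moment in a run one of bar, pumice, brush may be knocked a few centimetres aside while the robot is not near it.
It also fails if it takes over 210 s, if anything falls off the work surface, if the arm or the gripper's body presses on something with over 40 N, if the wrist force passes 120 N, or if a joint passes its speed limit or range.

### The arm

A 6-joint arm with a two-finger parallel gripper is mounted at the origin on the work surface. World frame = base frame: x ahead of the robot, y to its left, z up, the work surface at z = 0. Lengths are in m, angles in rad, forces in N, time in s.
With the tool pointing down it reaches from about 0.3 to 0.875 m from the base axis. Payload 6.4 kg.
Tool frame: the origin (TCP) lies between the finger pads; the fingertips stand ctrl.tip_extent ahead of it and the grasp point (between the pads) is the TCP (ctrl.tip_extent is the distance from the TCP to the fingertips, in m); z points along the fingers, y is the line along which they close (so a half turn about z gives the same grasp; the last joint's range is limited). The gripper opens to 85 mm and grips with 20 to 120 N. Pads are 22 mm wide; open, the fingers measure 114 mm over their backs; the gripper's body (76 mm by 85 mm) begins 54 mm behind the grasp point. The pads swing forward as they close: fully open they stand 13 mm farther back than shut.
Start: joints at [-1.454, 0.181, 1.607, -0, 1.354, -0.206], TCP at [0.182, -0.545, 0.25] pointing down, gripper open.
Joint ranges: [-2.99, 2.99], [-0.89, 2.07], [0.3, 2.58], [-1.14, 4.28], [0, 2.63], [-3.12, 3.12]. Speed limits (rad/s): [2.57, 2.57, 3.01, 3.14, 3.14, 3.14].

### API

Orientations are given as a unit quaternion [w, x, y, z].
In Python, from bench import ctrl gives the robot as it stands.
- The arm moves only by the tool send_rows, never from a script. Its arguments are lists of equal length, an entry for each row: "dr": the turn, a rotation vector about the tool's x, y, z in units of 6 degrees (1.0 is 6 degrees), a list of three; "xyz": the shift along the tool's x, y, z in cm, a list of three; "jaw": the opening in per cent of the stroke, from 0 (shut) to 100 (fully open). In form: {"dr": [[wx, wy, wz], ...], "xyz": [[dx, dy, dz], ...], "jaw": [jaw, ...]}. A call has exactly 8 rows; each row is the pose to reach, as a shift and turn from the pose commanded when the call began, along the tool's axes at that moment; what a row does not reach only later rows make up. A row lasts 1/8 s, in which the tool goes at most 62.5 mm and 10.7 degrees, less where a joint would pass 70% of its speed; a pose out of reach is approached as far as the arm can. A call with a gripper value outside its range is refused whole. The fingers move at their own pace and stop on an object; the grip force is fixed at half the most. Time passes only in rows, so rows that repeat a pose let the fingers close, or fill a call up. It gives the time, the measured TCP pose, the force, the opening and the grip force at its end, in the units of the state.
- ctrl.get_obs(): the state, without advancing time (a new reading comes with each control period).
- ctrl.camera(name): name is "scene" or "top"; returns the picture (384x512x3 uint8, red, green, blue); there is no depth.
- ctrl.calibration(name): a dict with "camera_matrix" (3x3 intrinsics, pixels), "world_from_camera" (4x4, takes a point from camera to world coordinates). Camera axes: x right, y up, looking along -z (the intrinsics and any distortion apply to the point x, -y, -z); pixel columns grow to the right and rows downward; lengths in m; the calibration is good to about 2 mm. A picture is of the moment at which its call begins. calibration takes no time and is no camera call.
- ctrl.hand_in(): hands the job in; it is judged then, once.
The state is a dict: "time_s": time; "q": joint angles; "dq": joint speeds; "joint_efforts": joint torques, N m; "eef_pos": TCP position; "eef_rot": TCP orientation; "wrist_force": force on the tool from outside, world axes, zero at the start; "torque": the same for the moment, N m; "opening": opening from 0.0 (shut) to 1.0 (fully open); "grasp_force": force on a finger pad.
Only numpy, scipy, OpenCV 4.12 (cv2) and the standard library are available. Lean on these libraries where they do the work, as an engineer would, in place of code of your own. Each camera call takes 0.05 s, during which the arm holds its last target. There are 200 camera calls.

## Working session

There is one attempt and no reset: what is moved stays moved. The work goes in short steps, Python scripts to look and compute and a tool call to move; the robot and the scene stay as the last step left them, time stands still between calls to the robot, and variables do not carry over. Pictures are saved under pics/ and viewed, at most 14 in all, crops included, and the job is handed in when it is done.

Besides the shell and the picture viewer there is one more tool, called by a JSON object that holds its "method" and its "body", one argument or row to a line. send_rows: Moves the arm, as the interface text tells. Its arguments: {"type":"object","properties":{"dr":{"type":"array","items":{"type":"array","items":{"type":"number"}}},"xyz":{"type":"array","items":{"type":"array","items":{"type":"number"}}},"jaw":{"type":"array","items":{"type":"number"}}},"required":["dr","xyz","jaw"]}

```bash
mkdir -p pics
cat > h.py <<'E'
import numpy as np, cv2
from bench import ctrl
from scipy.spatial.transform import Rotation as R
def cam(n,f=None):
    im=ctrl.camera(n)
    if f: cv2.imwrite('pics/'+f,im[:,:,::-1])
    return im
def ray(n,px):
    c=ctrl.calibration(n);K=np.array(c['camera_matrix']);T=np.array(c['world_from_camera'])
    p=np.atleast_2d(np.array(px,float))
    d=np.c_[(p[:,0]-K[0,2])/K[0,0],-(p[:,1]-K[1,2])/K[1,1],-np.ones(len(p))]
    return T[:3,3],d@T[:3,:3].T
def onz(n,px,z):
    o,d=ray(n,px); return o+d*((z-o[2])/d[:,2])[:,None]
def proj(n,P):
    c=ctrl.calibration(n);K=np.array(c['camera_matrix']);T=np.array(c['world_from_camera'])
    q=(np.atleast_2d(P)-T[:3,3])@T[:3,:3]
    return np.c_[K[0,0]*q[:,0]/-q[:,2]+K[0,2],-K[1,1]*q[:,1]/-q[:,2]+K[1,2]]
def pose():
    o=ctrl.get_obs();q=o['eef_rot'];return np.array(o['eef_pos']),R.from_quat([q[1],q[2],q[3],q[0]]),o
E
python3 - <<'E'
from h import *
cam('scene','s0.png');cam('top','t0.png')
for n in('scene','top'):
    print(n,{k:np.round(v,4).tolist() for k,v in ctrl.calibration(n).items() if not isinstance(v,str)})
p,r,o=pose();print(p,r.as_matrix().round(3),o,ctrl.tip_extent)
E
```

```text
scene {'camera_matrix': [[425.3348, 0.0, 251.2656], [0.0, 425.3348, 192.3092], [0.0, 0.0, 1.0]], 'world_from_camera': [[0.8004, -0.3749, 0.4678, 1.2652], [0.5991, 0.5293, -0.6008, -0.9165], [-0.0223, 0.7611, 0.6483, 1.0648], [0.0, 0.0, 0.0, 1.0]]}
top {'camera_matrix': [[493.9893, 0.0, 263.4639], [0.0, 493.9893, 193.1881], [0.0, 0.0, 1.0]], 'world_from_camera': [[0.0088, 0.987, -0.1605, 0.3246], [-1.0, 0.0088, -0.001, -0.0054], [0.0005, 0.1605, 0.987, 1.485], [0.0, 0.0, 0.0, 1.0]]}
[ 0.18236909 -0.54482993  0.2494798 ] [[ 0.948  0.317 -0.   ]
 [ 0.317 -0.948  0.002]
 [ 0.    -0.002 -1.   ]] {'time_s': 0.1, 'q': array([-1.45428147e+00,  1.81463209e-01,  1.60790057e+00, -1.58826968e-05,
        1.35378085e+00, -2.06291037e-01]), 'dq': array([-0.00033028, -0.00244575, -0.00150743, -0.00116042, -0.00120836,
       -0.00043779]), 'joint_efforts': array([ 5.52476013e-04, -4.45877123e+01, -3.52239347e+01, -3.32311465e-04,
        4.14930400e-03,  4.85175838e-05]), 'eef_pos': array([ 0.18236909, -0.54482993,  0.2494798 ]), 'eef_rot': array([-7.75549364e-04,  9.87002224e-01,  1.60704721e-01,  2.70747630e-05]), 'wrist_force': array([-0.14173521, -0.33339939, -0.46038721]), 'torque': array([-0.03647023, -0.00275462, -0.02896369]), 'grasp_force': 0.0, 'opening': 1.0012850304922365} 0.019
```

View pics/s0.png

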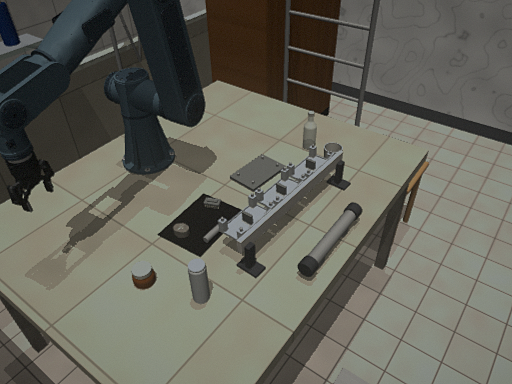

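View pics/t0.png

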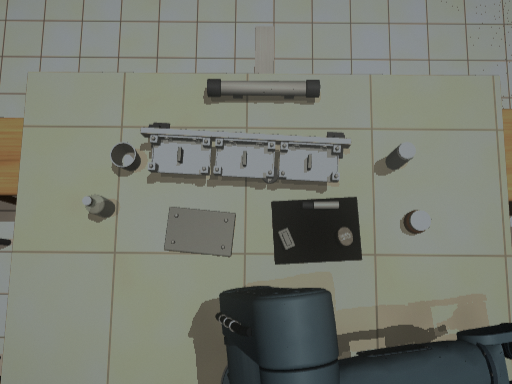

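Top view: the rail is near row 137 with three trays at columns 180, 245 and 310. The stand is at (200,231) and the mat at (316,230), holding a brush (286,238), a pumice or bar (345,236) and the tube (322,205).

Run:
```python
import cv2
im=cv2.imread('pics/t0.png')[115:275,130:370]
cv2.imwrite('pics/t0c.png',cv2.resize(im,(800,533),interpolation=cv2.INTER_CUBIC))
im=cv2.imread('pics/s0.png')[135:255,150:350]
cv2.imwrite('pics/s0c.png',cv2.resize(im,(800,480),interpolation=cv2.INTER_CUBIC))
```

```text
(no output)
```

View pics/t0c.png

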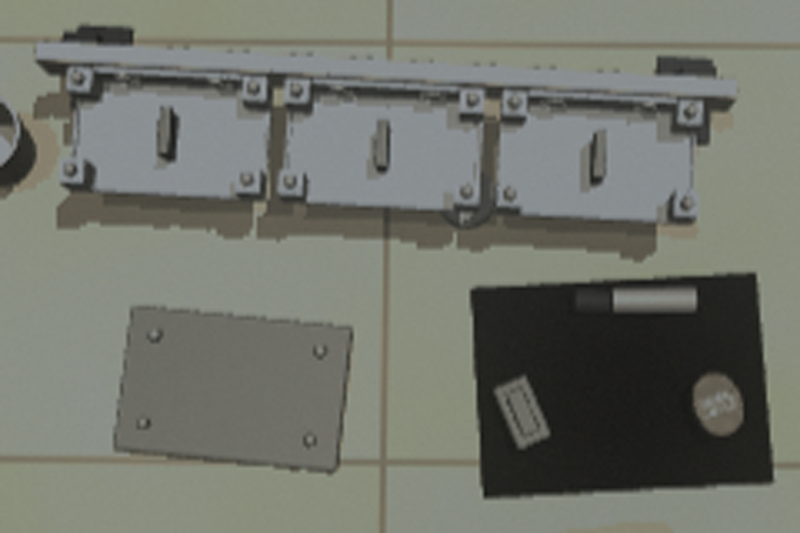

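View pics/s0c.png

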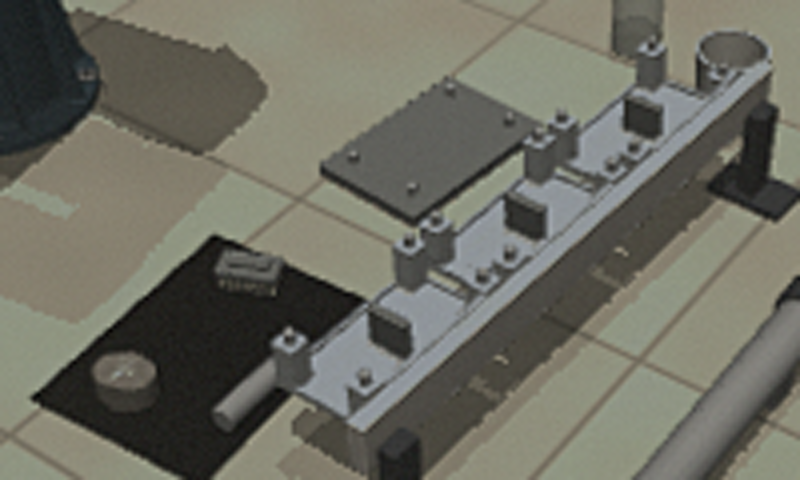

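The crops show all three trays hung, each with its post heads visible in both views. The mat holds the nail brush, near top crop (522,412), and the pumice, near (718,404). The stand posts are clear. Next I triangulate.

```bash
cat >> h.py <<'E'
def tri(a,b):
    o1,d1=ray('top',a);o2,d2=ray('scene',b);out=[]
    for u,v in zip(d1,d2):
        A=np.c_[u,-v];s=np.linalg.lstsq(A,o2-o1,rcond=None)[0]
        p,q=o1+s[0]*u,o2+s[1]*v;out.append(np.r_[(p+q)/2,np.linalg.norm(p-q)])
    return np.array(out)
E
python3 - <<'E'
from h import *
np.set_printoptions(precision=4,suppress=True)
T=lambda a:(np.array(a,float)+.5)*.3-.5+[130,115]
S=lambda a:(np.array(a,float)+.5)*.25-.5+[150,135]
tops={'A':([(78,77),(253,88),(247,180),(70,169)],[(718,70),(635,147),(562,117),(652,47)]),
'B':([(296,90),(472,99),(466,190),(290,181)],[(612,163),(510,252),(437,220),(538,135)]),
'C':([(514,102),(690,111),(686,203),(509,194)],[(482,273),(364,375),(291,337),(408,242)]),
'St':([(154,335),(320,350),(310,440),(143,423)],[(510,118),(412,187),(352,156),(450,90)])}
for k,(t,s) in tops.items():
    P=tri(T(t),S(s));print(k);print(P)
    c=P[:,:3].mean(0);bx=(P[0]+P[1]-P[2]-P[3])[:2];by=(P[0]+P[3]-P[1]-P[2])[:2]
    print(' c',c,'yaw',np.arctan2(bx[1],bx[0]),np.arctan2(-by[0],by[1]),'pitchdrop',(P[0]+P[1]-P[2]-P[3])[2]/2/.079)
P=onz('top',T(tops['St'][0]),.028);print(P,P.mean(0))
bx=P[0]+P[1]-P[2]-P[3];by=P[0]+P[3]-P[1]-P[2];print(np.arctan2(bx[1],bx[0]),np.arctan2(-by[0],by[1]),np.linalg.norm(bx)/2,np.linalg.norm(by)/2)
print('rail',tri(T([(37,50),(735,87)]),S([(770,68),(352,425)])))
im=cv2.imread('pics/t0.png');hsv=cv2.cvtColor(im,cv2.COLOR_BGR2HSV)
m=cv2.inRange(im,(60,60,60),(255,255,255));m[:,:274]=0;m[:,358:]=0;m[:200]=0;m[262:]=0
for c in cv2.findContours(m,0,1)[0]:
    a=cv2.contourArea(c)
    if a>40:
        r=cv2.minAreaRect(c);b=cv2.boxPoints(r);w=onz('top',b,.034);print(a,r[0],'ctr',onz('top',[r[0]],.034),'edges',[(np.linalg.norm(w[i+1]-w[i]),np.arctan2(*(w[i+1]-w[i])[1::-1])) for i in(0,1)])
E
```

```text
A
[[0.6962 0.3057 0.1353 0.0084]
 [0.6908 0.1595 0.1324 0.0034]
 [0.6117 0.1626 0.13   0.0035]
 [0.6197 0.3118 0.1274 0.0051]]
 c [0.6546 0.2349 0.1312] yaw -0.05878265130569526 -0.04549495536074697 pitchdrop 0.06484697280348078
B
[[ 0.6886  0.1229  0.1365  0.0026]
 [ 0.682  -0.026   0.1355  0.0035]
 [ 0.6046 -0.0218  0.1297  0.0043]
 [ 0.6103  0.1258  0.1317  0.0048]]
 c [0.6464 0.0502 0.1334] yaw -0.04530827246336874 -0.04144518793211855 pitchdrop 0.06720154052667672
C
[[ 0.6791 -0.0617  0.1368  0.0043]
 [ 0.6726 -0.21    0.1368  0.0046]
 [ 0.5953 -0.2061  0.1306  0.0034]
 [ 0.6013 -0.0582  0.129   0.0051]]
 c [ 0.6371 -0.134   0.1333] yaw -0.04751080026432091 -0.04226415780352662 pitchdrop 0.08870594826752122
St
[[0.4929 0.2555 0.0213 0.0028]
 [0.48   0.1061 0.0233 0.0043]
 [0.4001 0.1133 0.021  0.0047]
 [0.4138 0.2619 0.0203 0.0046]]
 c [0.4467 0.1842 0.0215] yaw -0.08494774912262863 -0.08914362445942349 pitchdrop 0.02041219527793717
[[0.4932 0.2553 0.028 ]
 [0.4811 0.1073 0.028 ]
 [0.4014 0.1144 0.028 ]
 [0.415  0.2621 0.028 ]] [0.4477 0.1848 0.028 ]
-0.08794658102304566 -0.08677298960954484 0.07923664120024426 0.14839396824257708
rail [[ 0.7261  0.3471  0.1242  0.0003]
 [ 0.6944 -0.2506  0.1303  0.0077]]
183.5 (286.2069091796875, 238.4827423095703) ctr [[ 0.4266 -0.0719  0.034 ]] edges [(np.float64(0.03096869497390754), np.float64(-1.1575485144448048)), (np.float64(0.05832107425131578), np.float64(-2.7350557768111186))]
191.5 (344.7500305175781, 235.75003051757812) ctr [[ 0.4361 -0.2437  0.034 ]] edges [(np.float64(0.042128387283067316), np.float64(-0.7880566075479803)), (np.float64(0.05126592253873288), np.float64(-2.3619108488065845))]
160.5 (326.0, 204.5) ctr [[ 0.5282 -0.1898  0.034 ]] edges [(np.float64(0.071246615570355), np.float64(-1.5618981422376834)), (np.float64(0.020956192138542547), np.float64(3.126208110435121))]
```

```bash
cat >> h.py <<'E'
def go(pos,yaw,pitch=0):
    """shift (cm, tool axes) and turn (6deg units) from measured pose to pos, tool down, tool x at yaw; pitch>0: tool x points up"""
    p,r,o=pose()
    x=np.array([np.cos(yaw)*np.cos(pitch),np.sin(yaw)*np.cos(pitch),np.sin(pitch)])
    y=np.array([np.sin(yaw),-np.cos(yaw),0]);t=R.from_matrix(np.c_[x,y,np.cross(x,y)])
    print('xyz',(r.inv().apply(np.array(pos)-p)*100).round(2),'dr',np.degrees((r.inv()*t).as_rotvec()).round(3)/6,'F',o['wrist_force'].round(1),'open',round(o['opening'],3),'grip',round(o['grasp_force'],1),'t',o['time_s'])
E
python3 - <<'E'
from h import *
np.set_printoptions(precision=4,suppress=True)
T=lambda a:(np.array(a,float)+.5)*.3-.5+[130,115]
for k,t in dict(A=[(78,77),(253,88),(247,180),(70,169)],B=[(296,90),(472,99),(466,190),(290,181)],C=[(514,102),(690,111),(686,203),(509,194)]).items():
    P=onz('top',T(t),.139);print(k,P.mean(0))
F=T([(166,130),(382,145),(598,155)]);print('fin top',onz('top',F,.122))
p=[.651,.2345,.20];go(p,-.047)
E
```

```text
A [0.6548 0.2352 0.139 ]
B [0.6466 0.0513 0.139 ]
C [ 0.6375 -0.132   0.139 ]
fin top [[ 0.6575  0.2348  0.122 ]
 [ 0.6461  0.0511  0.122 ]
 [ 0.6391 -0.1321  0.122 ]]
xyz [ 69.16 -59.03   5.06] dr [-0.0148 -0.0002  3.5315] F [-0.1 -0.3 -0.5] open 1.001 grip 0.0 t 0.1
```

{"method": "send_rows", "body": {
  "dr": [
    [0,0,0.5],
    [0,0,1],
    [0,0,1.5],
    [0,0,2],
    [0,0,2.5],
    [0,0,3],
    [0,0,3.5],
    [0,0,3.5]
  ],
  "xyz": [
    [5,-2.2,0],
    [10,-4.4,0],
    [15,-6.6,0],
    [20,-8.8,0],
    [25,-11,0],
    [30,-13.2,0],
    [35,-15.4,0],
    [40,-17.5,0]
  ],
  "jaw": [100,100,100,100,100,100,100,100]
}}

```text
time_s: 1.1
eef_pos: [0.5072, -0.2509, 0.25]
eef_rot: [-0.0, 1.0, -0.022, -0.0]
wrist_force: [0.3, -0.1, -0.3]
opening: 0.999
grasp_force: 0.0
```

```bash
python3 -c "
from h import *
go([.639,-.132,.20],-.047)"
```

```text
xyz [ 12.64 -12.46   4.99] dr [-0.002       0.0045      0.02633333] F [ 0.3 -0.1 -0.3] open 0.999 grip 0.0 t 1.1
```

{"method": "send_rows", "body": {
  "dr": [
    [0,0,0],
    [0,0,0],
    [0,0,0],
    [0,0,0],
    [0,0,0],
    [0,0,0],
    [0,0,0],
    [0,0,0]
  ],
  "xyz": [
    [3,-3,1],
    [6,-6,2],
    [9,-9,3],
    [11,-11,4],
    [12.6,-12.5,5],
    [12.6,-12.5,5],
    [12.6,-12.5,5],
    [12.6,-12.5,5]
  ],
  "jaw": [100,100,100,100,100,70,50,50]
}}

```text
time_s: 2.1
eef_pos: [0.6373, -0.1341, 0.2009]
eef_rot: [0.0, 1.0, -0.022, 0.0]
wrist_force: [-0.3, -0.7, 0.5]
opening: 0.509
grasp_force: 0.0
```

```bash
python3 -c "
from h import *
im=cam('scene')[110:270,170:350]
cv2.imwrite('pics/a.png',cv2.resize(im[:,:,::-1],(675,600),interpolation=cv2.INTER_CUBIC))
go([.639,-.132,.111],-.047,.044)
print(proj('scene',[[.639,-.132,.2],[.639,-.132,.181]]))"
```

```text
xyz [ 0.15 -0.22  9.  ] dr [0.00366667 0.41283333 0.01966667] F [-0.2  0.5 -0. ] open 0.498 grip 0.0 t 2.15
[[247.43531485 194.92400867]
 [247.60559404 199.49972911]]
```

View pics/a.png

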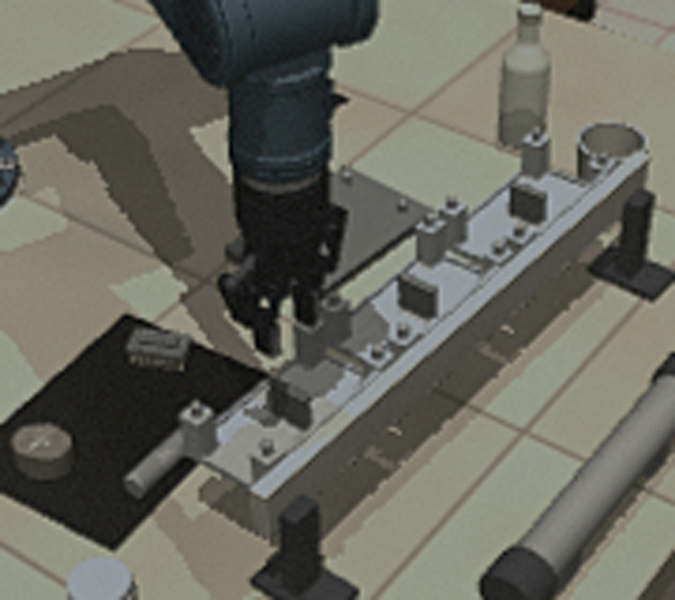

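Fingertip midpoint is at crop (287,335), as projected. The fin top sits near z 0.125, so I descend to 0.111 and grip.

{"method": "send_rows", "body": {
  "dr": [
    [0,0.2,0],
    [0,0.4,0],
    [0,0.4,0],
    [0,0.4,0],
    [0,0.4,0],
    [0,0.4,0],
    [0,0.4,0],
    [0,0.4,0]
  ],
  "xyz": [
    [0.1,-0.2,2],
    [0.1,-0.2,4],
    [0.1,-0.2,6],
    [0.1,-0.2,8],
    [0.1,-0.2,9],
    [0.1,-0.2,9],
    [0.1,-0.2,9],
    [0.1,-0.2,9]
  ],
  "jaw": [50,50,50,50,50,50,0,0]
}}

```text
time_s: 3.15
eef_pos: [0.6394, -0.132, 0.1115]
eef_rot: [0.001, 1.0, -0.022, 0.022]
wrist_force: [-1.0, 0.0, 1.7]
opening: 0.107
grasp_force: 60.4
```

```bash
python3 -c "
from h import *
go([.639,-.132,.131],-.047,.044)"
```

```text
xyz [ 0.05  0.   -1.95] dr [0.01583333 0.00366667 0.0325    ] F [-1.   0.   1.7] open 0.107 grip 60.4 t 3.15
```

{"method": "send_rows", "body": {
  "dr": [
    [0,0,0],
    [0,0,0],
    [0,0,0],
    [0,0,0],
    [0,0,0],
    [0,0,0],
    [0,0,0],
    [0,0,0]
  ],
  "xyz": [
    [0,0,-0.4],
    [0,0,-0.8],
    [0,0,-1.2],
    [0,0,-1.6],
    [0,0,-1.8],
    [0,0,-1.8],
    [0,0,-1.8],
    [0,0,-1.8]
  ],
  "jaw": [0,0,0,0,0,0,0,0]
}}

```text
time_s: 4.15
eef_pos: [0.6377, -0.131, 0.1281]
eef_rot: [0.0, 1.0, -0.022, 0.021]
wrist_force: [-0.4, -0.0, -3.7]
opening: 0.106
grasp_force: 59.9
```

{"method": "send_rows", "body": {
  "dr": [
    [0,0,0],
    [0,0,0],
    [0,0,0],
    [0,0,0],
    [0,0,0],
    [0,0,0],
    [0,0,0],
    [0,0,0]
  ],
  "xyz": [
    [-0.3,0,0],
    [-0.6,0,0],
    [-1.0,0,0],
    [-1.4,0,0],
    [-1.8,0,0],
    [-2.3,0,0],
    [-2.8,0,0],
    [-2.8,0,0]
  ],
  "jaw": [0,0,0,0,0,0,0,0]
}}

```text
time_s: 5.15
eef_pos: [0.6095, -0.1298, 0.127]
eef_rot: [0.0, 1.0, -0.022, 0.021]
wrist_force: [-0.2, -0.0, -3.2]
opening: 0.107
grasp_force: 59.9
```

```bash
python3 -c "
from h import *
im=cam('scene')[110:270,170:350]
cv2.imwrite('pics/b.png',cv2.resize(im[:,:,::-1],(675,600),interpolation=cv2.INTER_CUBIC))
go([.56,-.02,.24],-.067);go([.4477,.1848,.24],-.087)"
```

```text
xyz [ -4.99 -10.76 -11.5 ] dr [-0.00466667 -0.40133333  0.2215    ] F [ 0.4 -0.  -2.7] open 0.103 grip 59.9 t 5.2
xyz [-17.09 -30.73 -12.01] dr [-0.00866667 -0.40133333  0.4125    ] F [ 0.4 -0.  -2.7] open 0.103 grip 59.9 t 5.2
```

View pics/b.png

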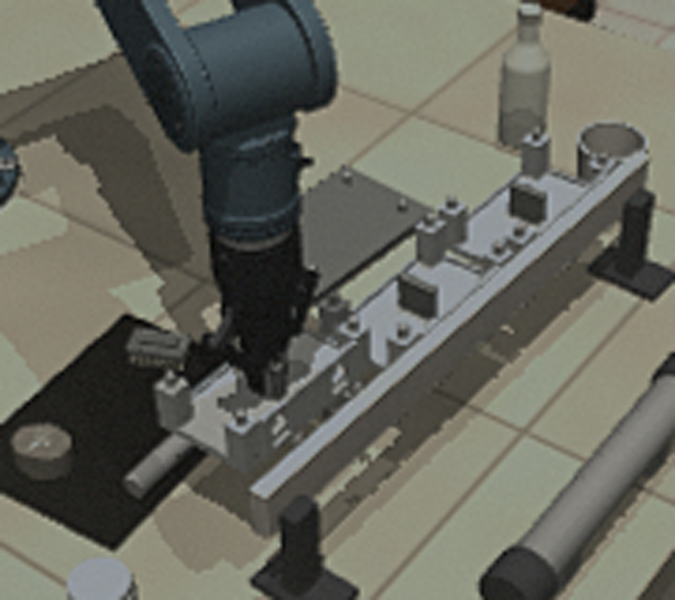

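Tray C is off the studs: its flange is visible away from the rail and the force shows its weight. I carry it to a point above the stand.

{"method": "send_rows", "body": {
  "dr": [
    [0,0,0],
    [0,0,0],
    [0,-0.1,0],
    [0,-0.2,0.1],
    [0,-0.3,0.2],
    [0,-0.4,0.3],
    [0,-0.4,0.4],
    [0,-0.4,0.4]
  ],
  "xyz": [
    [0,0,-4],
    [0,0,-8],
    [-1,-2,-11.5],
    [-4,-7,-12],
    [-7,-12,-12],
    [-10,-18,-12],
    [-13,-23,-12],
    [-15,-27,-12]
  ],
  "jaw": [0,0,0,0,0,0,0,0]
}}

```text
time_s: 6.2
eef_pos: [0.4657, 0.1487, 0.2409]
eef_rot: [-0.001, 0.999, -0.042, 0.0]
wrist_force: [0.7, -0.5, -3.0]
opening: 0.108
grasp_force: 59.9
```

```bash
python3 -c "
from h import *
go([.4477,.1848,.10],-.087)"
```

```text
xyz [-2.1  -3.43 14.1 ] dr [-0.013      -0.00466667  0.022     ] F [ 0.7 -0.5 -3. ] open 0.108 grip 59.9 t 6.2
```

{"method": "send_rows", "body": {
  "dr": [
    [0,0,0],
    [0,0,0],
    [0,0,0],
    [0,0,0],
    [0,0,0],
    [0,0,0],
    [0,0,0],
    [0,0,0]
  ],
  "xyz": [
    [-1,-1.7,2],
    [-2.1,-3.4,5],
    [-2.1,-3.4,9],
    [-2.1,-3.4,12],
    [-2.1,-3.4,14],
    [-2.1,-3.4,15],
    [-2.1,-3.4,15],
    [-2.1,-3.4,15]
  ],
  "jaw": [0,0,0,0,0,0,0,0]
}}

```text
time_s: 7.2
eef_pos: [0.4499, 0.1826, 0.0917]
eef_rot: [-0.001, 0.999, -0.043, 0.001]
wrist_force: [0.6, -0.1, -2.9]
opening: 0.107
grasp_force: 59.9
```

```bash
python3 -c "
from h import *
a=cam('top')[195:275,145:255,::-1];b=cam('scene')[135:225,215:305,::-1]
a=cv2.resize(a,(550,400),interpolation=cv2.INTER_CUBIC);b=cv2.resize(b,(450,450),interpolation=cv2.INTER_CUBIC)[25:425][:,:250+0]
cv2.imwrite('pics/c.png',np.hstack([a,b]))
go([.4477,.1848,.06],-.087)"
```

```text
xyz [-0.24 -0.2   3.18] dr [-0.01266667 -0.01933333  0.013     ] F [-1.3 -0.2 -2.2] open 0.112 grip 59.9 t 7.3
```

View pics/c.png

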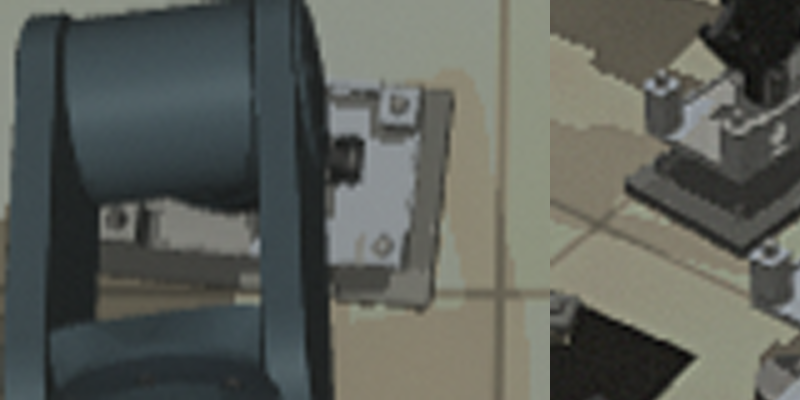

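```bash
python3 -c "
from h import *
np.set_printoptions(precision=4,suppress=True)
p,r,o=pose();print(p)
a=(np.array([(400,104),(383,244),(119,219)])+.5)/5-.5+[145,195]
for z in(.118,.122):
    P=onz('top',a,z);print(P,(P[0]+P[2])/2,np.arctan2(*(P[0]-P[1])[1::-1]),P[0]-P[1],P[2]-P[1])
"
```

```text
[0.4499 0.1825 0.0918]
[[0.4833 0.1035 0.118 ]
 [0.4055 0.1112 0.118 ]
 [0.418  0.2573 0.118 ]] [0.4506 0.1804 0.118 ] -0.09885187605873391 [ 0.0777 -0.0077  0.    ] [0.0125 0.1461 0.    ]
[[0.4828 0.1032 0.122 ]
 [0.4053 0.1109 0.122 ]
 [0.4177 0.2566 0.122 ]] [0.4503 0.1799 0.122 ] -0.09885187605873408 [ 0.0775 -0.0077  0.    ] [0.0124 0.1457 0.    ]
```

{"method": "send_rows", "body": {
  "dr": [
    [0,0,0],
    [0,0,0],
    [0,0,0],
    [0,0,0],
    [0,0,0],
    [0,0,0],
    [0,0,0],
    [0,0,0]
  ],
  "xyz": [
    [-0.3,-0.3,0.5],
    [-0.3,-0.3,1.2],
    [-0.3,-0.3,2],
    [-0.3,-0.3,2.6],
    [-0.3,-0.3,3],
    [-0.3,-0.3,3.2],
    [-0.3,-0.3,3.5],
    [-0.3,-0.3,3.5]
  ],
  "jaw": [0,0,0,0,0,0,0,0]
}}

```text
time_s: 8.3
eef_pos: [0.4462, 0.1857, 0.0556]
eef_rot: [-0.0, 0.999, -0.043, -0.0]
wrist_force: [-0.4, -0.4, -2.5]
opening: 0.106
grasp_force: 60.0
```

```bash
python3 -c "
from h import *
go([.4473,.186,.046],-.087);print(pose()[0],pose()[2]['torque'])"
```

```text
xyz [ 0.11 -0.04  0.96] dr [-0.00783333  0.00233333  0.0135    ] F [-0.4 -0.4 -2.5] open 0.106 grip 60.0 t 8.3
[0.44621336 0.18570822 0.05562741] [ 0.06609953 -0.02103489 -0.00262646]
```

{"method": "send_rows", "body": {
  "dr": [
    [0,0,0],
    [0,0,0],
    [0,0,0],
    [0,0,0],
    [0,0,0],
    [0,0,0],
    [0,0,0],
    [0,0,0]
  ],
  "xyz": [
    [0.1,0,0.1],
    [0.1,0,0.2],
    [0.1,0,0.3],
    [0.1,0,0.4],
    [0.1,0,0.5],
    [0.1,0,0.5],
    [0.1,0,0.5],
    [0.1,0,0.5]
  ],
  "jaw": [0,0,0,0,0,0,0,0]
}}

```text
time_s: 9.3
eef_pos: [0.4473, 0.1856, 0.0508]
eef_rot: [-0.0, 0.999, -0.043, 0.0]
wrist_force: [-0.3, 0.6, -2.5]
opening: 0.104
grasp_force: 60.0
```

{"method": "send_rows", "body": {
  "dr": [
    [0,0,0],
    [0,0,0],
    [0,0,0],
    [0,0,0],
    [0,0,0],
    [0,0,0],
    [0,0,0],
    [0,0,0]
  ],
  "xyz": [
    [0,0,0.1],
    [0,0,0.2],
    [0,0,0.3],
    [0,0,0.4],
    [0,0,0.4],
    [0,0,0.4],
    [0,0,0.4],
    [0,0,0.4]
  ],
  "jaw": [0,0,0,0,0,0,0,0]
}}

```text
time_s: 10.3
eef_pos: [0.4473, 0.1857, 0.0468]
eef_rot: [-0.0, 0.999, -0.043, 0.0]
wrist_force: [-0.3, -0.9, -2.2]
opening: 0.107
grasp_force: 60.0
```

{"method": "send_rows", "body": {
  "dr": [
    [0,0,0],
    [0,0,0],
    [0,0,0],
    [0,0,0],
    [0,0,0],
    [0,0,0],
    [0,0,0],
    [0,0,0]
  ],
  "xyz": [
    [0,0,0.05],
    [0,0,0.1],
    [0,0,0.15],
    [0,0,0.2],
    [0,0,0.2],
    [0,0,0.2],
    [0,0,0.2],
    [0,0,0.2]
  ],
  "jaw": [0,0,0,0,0,0,0,0]
}}

```text
time_s: 11.3
eef_pos: [0.4473, 0.1856, 0.0447]
eef_rot: [-0.0, 0.999, -0.043, -0.0]
wrist_force: [0.1, 0.5, -3.5]
opening: 0.108
grasp_force: 60.0
```

{"method": "send_rows", "body": {
  "dr": [
    [0,0,0],
    [0,0,0],
    [0,0,0],
    [0,0,0],
    [0,0,0],
    [0,0,0],
    [0,0,0],
    [0,0,0]
  ],
  "xyz": [
    [0,0,0.05],
    [0,0,0.1],
    [0,0,0.15],
    [0,0,0.2],
    [0,0,0.2],
    [0,0,0.2],
    [0,0,0.2],
    [0,0,0.2]
  ],
  "jaw": [0,0,0,0,0,0,0,0]
}}

```text
time_s: 12.3
eef_pos: [0.4472, 0.1857, 0.0444]
eef_rot: [-0.0, 0.999, -0.043, -0.0]
wrist_force: [-10.7, -2.0, 18.7]
opening: 0.106
grasp_force: 63.5
```

{"method": "send_rows", "body": {
  "dr": [
    [0,0,0],
    [0,0,0],
    [0,0,0],
    [0,0,0],
    [0,0,0],
    [0,0,0],
    [0,0,0],
    [0,0,0]
  ],
  "xyz": [
    [0,0,-0.1],
    [0,0,-0.1],
    [0,0,-0.1],
    [0,0,-3],
    [0,0,-8],
    [0,0,-12],
    [0,0,-16],
    [0,0,-16]
  ],
  "jaw": [50,50,50,50,50,50,50,50]
}}

```text
time_s: 13.3
eef_pos: [0.4496, 0.1859, 0.2062]
eef_rot: [-0.001, 0.999, -0.043, 0.004]
wrist_force: [-0.5, -0.0, -0.6]
opening: 0.496
grasp_force: 0.0
```

```bash
python3 -c "
from h import *
np.set_printoptions(precision=3,suppress=True)
go([.648,.052,.2],-.047,.044)"
```

```text
xyz [20.91 11.65  0.73] dr [-0.015  0.354 -0.368] F [-0.5 -0.  -0.6] open 0.496 grip 0.0 t 13.3
```

{"method": "send_rows", "body": {
  "dr": [
    [0,0.2,-0.2],
    [0,0.35,-0.4],
    [0,0.35,-0.4],
    [0,0.35,-0.4],
    [0,0.35,-0.4],
    [0,0.35,-0.4],
    [0,0.35,-0.4],
    [0,0.35,-0.4]
  ],
  "xyz": [
    [4,2.3,0],
    [8,4.6,0],
    [12,6.9,0],
    [16,9,0.5],
    [20,11.2,0.7],
    [20.9,11.6,0.7],
    [20.9,11.6,0.7],
    [20.9,11.6,0.7]
  ],
  "jaw": [50,50,50,50,50,50,50,50]
}}

```text
time_s: 14.3
eef_pos: [0.6444, 0.053, 0.195]
eef_rot: [0.0, 1.0, -0.021, 0.018]
wrist_force: [-0.4, 0.3, -0.5]
opening: 0.498
grasp_force: 0.0
```

```bash
python3 -c "
from h import *
np.set_printoptions(precision=3,suppress=True)
go([.648,.052,.1115],-.047,.044)"
```

```text
xyz [0.07 0.09 8.36] dr [-0.006  0.086  0.04 ] F [-0.4  0.3 -0.5] open 0.498 grip 0.0 t 14.3
```

{"method": "send_rows", "body": {
  "dr": [
    [0,0.1,0],
    [0,0.1,0],
    [0,0.1,0],
    [0,0.1,0],
    [0,0.1,0],
    [0,0.1,0],
    [0,0.1,0],
    [0,0.1,0]
  ],
  "xyz": [
    [0.1,0.1,2],
    [0.1,0.1,4],
    [0.1,0.1,6],
    [0.1,0.1,7.6],
    [0.1,0.1,8.4],
    [0.1,0.1,8.4],
    [0.1,0.1,8.4],
    [0.1,0.1,8.4]
  ],
  "jaw": [50,50,50,50,50,50,0,0]
}}

```text
time_s: 15.3
eef_pos: [0.6502, 0.051, 0.1127]
eef_rot: [0.0, 0.999, -0.022, 0.024]
wrist_force: [-0.1, -0.6, 3.0]
opening: 0.11
grasp_force: 60.4
```

{"method": "send_rows", "body": {
  "dr": [
    [0,0,0],
    [0,0,0],
    [0,0,0],
    [0,0,0],
    [0,0,0],
    [0,0,0],
    [0,0,0],
    [0,0,0]
  ],
  "xyz": [
    [0,0,0],
    [0,0,-0.4],
    [0,0,-0.8],
    [0,0,-1.2],
    [0,0,-1.6],
    [0,0,-1.8],
    [0,0,-1.8],
    [0,0,-1.8]
  ],
  "jaw": [0,0,0,0,0,0,0,0]
}}

```text
time_s: 16.3
eef_pos: [0.6485, 0.051, 0.1295]
eef_rot: [0.0, 0.999, -0.022, 0.023]
wrist_force: [0.1, 0.8, -3.0]
opening: 0.102
grasp_force: 59.7
```

{"method": "send_rows", "body": {
  "dr": [
    [0,0,0],
    [0,0,0],
    [0,0,0],
    [0,0,0],
    [0,0,0],
    [0,0,0],
    [0,0,0],
    [0,0,0]
  ],
  "xyz": [
    [-0.3,0,0],
    [-0.6,0,0],
    [-1.0,0,0],
    [-1.4,0,0],
    [-1.8,0,0],
    [-2.3,0,0],
    [-2.8,0,0],
    [-2.8,0,0]
  ],
  "jaw": [0,0,0,0,0,0,0,0]
}}

```text
time_s: 17.3
eef_pos: [0.6204, 0.0522, 0.1284]
eef_rot: [0.0, 0.999, -0.022, 0.023]
wrist_force: [0.6, -0.6, -2.8]
opening: 0.104
grasp_force: 59.7
```

```bash
python3 -c "
from h import *
np.set_printoptions(precision=3,suppress=True)
go([.449,.1857,.2],-.087)"
```

```text
xyz [-17.35 -12.59  -7.98] dr [-0.011 -0.447  0.414] F [ 0.6 -0.6 -2.8] open 0.104 grip 59.7 t 17.3
```

{"method": "send_rows", "body": {
  "dr": [
    [0,0,0],
    [0,0,0],
    [0,-0.1,0],
    [0,-0.2,0.1],
    [0,-0.3,0.2],
    [0,-0.45,0.3],
    [0,-0.45,0.4],
    [0,-0.45,0.4]
  ],
  "xyz": [
    [0,0,-4],
    [-1,0,-8],
    [-4,-2,-8],
    [-8,-5,-8],
    [-12,-8.5,-8],
    [-16,-11.5,-8],
    [-17.3,-12.6,-8],
    [-17.3,-12.6,-8]
  ],
  "jaw": [0,0,0,0,0,0,0,0]
}}

```text
time_s: 18.3
eef_pos: [0.4493, 0.1866, 0.2004]
eef_rot: [-0.001, 0.999, -0.042, 0.0]
wrist_force: [-0.1, -1.3, -2.4]
opening: 0.111
grasp_force: 59.7
```

```bash
python3 -c "
from h import *
np.set_printoptions(precision=3,suppress=True)
go([.449,.1857,.105],-.087)"
```

```text
xyz [-0.03  0.1   9.54] dr [-0.012 -0.006  0.035] F [-0.1 -1.3 -2.4] open 0.111 grip 59.7 t 18.3
```

{"method": "send_rows", "body": {
  "dr": [
    [0,0,0],
    [0,0,0],
    [0,0,0],
    [0,0,0],
    [0,0,0],
    [0,0,0],
    [0,0,0],
    [0,0,0]
  ],
  "xyz": [
    [0,0.1,2],
    [0,0.1,4],
    [0,0.1,6],
    [0,0.1,8],
    [0,0.1,9],
    [0,0.1,9.5],
    [0,0.1,9.5],
    [0,0.1,9.5]
  ],
  "jaw": [0,0,0,0,0,0,0,0]
}}

```text
time_s: 19.3
eef_pos: [0.4505, 0.1849, 0.1059]
eef_rot: [-0.001, 0.999, -0.043, 0.001]
wrist_force: [-0.2, 0.0, -3.0]
opening: 0.106
grasp_force: 59.8
```

{"method": "send_rows", "body": {
  "dr": [
    [0,0,0],
    [0,0,0],
    [0,0,0],
    [0,0,0],
    [0,0,0],
    [0,0,0],
    [0,0,0],
    [0,0,0]
  ],
  "xyz": [
    [0,0,0.1],
    [0,0,0.2],
    [0,0,0.3],
    [0,0,0.4],
    [0,0,0.5],
    [0,0,0.6],
    [0,0,0.7],
    [0,0,0.7]
  ],
  "jaw": [0,0,0,0,0,0,0,0]
}}

```text
time_s: 20.3
eef_pos: [0.4498, 0.1848, 0.0981]
eef_rot: [-0.001, 0.999, -0.043, -0.0]
wrist_force: [0.4, -0.5, -2.5]
opening: 0.11
grasp_force: 59.8
```

{"method": "send_rows", "body": {
  "dr": [
    [0,0,0],
    [0,0,0],
    [0,0,0],
    [0,0,0],
    [0,0,0],
    [0,0,0],
    [0,0,0],
    [0,0,0]
  ],
  "xyz": [
    [0,0,0.1],
    [0,0,0.2],
    [0,0,0.3],
    [0,0,0.4],
    [0,0,0.5],
    [0,0,0.6],
    [0,0,0.6],
    [0,0,0.6]
  ],
  "jaw": [0,0,0,0,0,0,0,0]
}}

```text
time_s: 21.3
eef_pos: [0.4499, 0.1849, 0.0922]
eef_rot: [-0.001, 0.999, -0.043, -0.0]
wrist_force: [-1.0, 0.1, -2.3]
opening: 0.108
grasp_force: 59.7
```

{"method": "send_rows", "body": {
  "dr": [
    [0,0,0],
    [0,0,0],
    [0,0,0],
    [0,0,0],
    [0,0,0],
    [0,0,0],
    [0,0,0],
    [0,0,0]
  ],
  "xyz": [
    [0,0,0.05],
    [0,0,0.1],
    [0,0,0.15],
    [0,0,0.2],
    [0,0,0.2],
    [0,0,0.2],
    [0,0,0.2],
    [0,0,0.2]
  ],
  "jaw": [0,0,0,0,0,0,0,0]
}}

```text
time_s: 22.3
eef_pos: [0.4501, 0.1849, 0.0918]
eef_rot: [-0.0, 0.999, -0.043, 0.0]
wrist_force: [-9.0, -2.0, 16.2]
opening: 0.104
grasp_force: 62.8
```

{"method": "send_rows", "body": {
  "dr": [
    [0,0,0],
    [0,0,0],
    [0,0,0],
    [0,0,0],
    [0,0,0],
    [0,0,0],
    [0,0,0],
    [0,0,0]
  ],
  "xyz": [
    [0,0,-0.1],
    [0,0,-0.1],
    [0,0,-0.1],
    [0,0,-3],
    [0,0,-7],
    [0,0,-11],
    [0,0,-12],
    [0,0,-12]
  ],
  "jaw": [50,50,50,50,50,50,50,50]
}}

```text
time_s: 23.3
eef_pos: [0.45, 0.1847, 0.2102]
eef_rot: [-0.001, 0.999, -0.043, 0.0]
wrist_force: [0.1, 1.0, -0.0]
opening: 0.5
grasp_force: 0.0
```

```bash
python3 -c "
from h import *
np.set_printoptions(precision=3,suppress=True)
go([.6565,.236,.2],-.047,.044)"
```

```text
xyz [20.13 -6.87  1.04] dr [-0.004  0.413 -0.369] F [ 0.1  1.  -0. ] open 0.5 grip 0.0 t 23.3
```

{"method": "send_rows", "body": {
  "dr": [
    [0,0.2,-0.2],
    [0,0.4,-0.4],
    [0,0.4,-0.4],
    [0,0.4,-0.4],
    [0,0.4,-0.4],
    [0,0.4,-0.4],
    [0,0.4,-0.4],
    [0,0.4,-0.4]
  ],
  "xyz": [
    [4,-1.4,0],
    [8,-2.8,0],
    [12,-4.2,0],
    [16,-5.6,0.5],
    [20.1,-6.9,1],
    [20.1,-6.9,1],
    [20.1,-6.9,1],
    [20.1,-6.9,1]
  ],
  "jaw": [50,50,50,50,50,50,50,50]
}}

```text
time_s: 24.3
eef_pos: [0.6549, 0.2362, 0.1999]
eef_rot: [0.0, 1.0, -0.022, 0.02]
wrist_force: [-0.3, 0.2, -0.8]
opening: 0.504
grasp_force: 0.0
```

```bash
python3 -c "
from h import *
np.set_printoptions(precision=3,suppress=True)
go([.6565,.236,.112],-.047,.044)"
```

```text
xyz [-0.2   0.02  8.79] dr [-0.002  0.029  0.033] F [-0.3  0.2 -0.8] open 0.504 grip 0.0 t 24.3
```

{"method": "send_rows", "body": {
  "dr": [
    [0,0,0],
    [0,0,0],
    [0,0,0],
    [0,0,0],
    [0,0,0],
    [0,0,0],
    [0,0,0],
    [0,0,0]
  ],
  "xyz": [
    [-0.2,0,2],
    [-0.2,0,4],
    [-0.2,0,6],
    [-0.2,0,8],
    [-0.2,0,8.8],
    [-0.2,0,8.8],
    [-0.2,0,8.8],
    [-0.2,0,8.8]
  ],
  "jaw": [50,50,50,50,50,50,0,0]
}}

```text
time_s: 25.3
eef_pos: [0.6584, 0.2363, 0.1135]
eef_rot: [0.0, 1.0, -0.022, 0.022]
wrist_force: [-1.3, 0.4, 3.6]
opening: 0.111
grasp_force: 60.0
```

{"method": "send_rows", "body": {
  "dr": [
    [0,0,0],
    [0,0,0],
    [0,0,0],
    [0,0,0],
    [0,0,0],
    [0,0,0],
    [0,0,0],
    [0,0,0]
  ],
  "xyz": [
    [0,0,0],
    [0,0,-0.4],
    [0,0,-0.8],
    [0,0,-1.2],
    [0,0,-1.6],
    [0,0,-1.8],
    [0,0,-1.8],
    [0,0,-1.8]
  ],
  "jaw": [0,0,0,0,0,0,0,0]
}}

```text
time_s: 26.3
eef_pos: [0.6566, 0.2363, 0.13]
eef_rot: [0.0, 1.0, -0.022, 0.021]
wrist_force: [-0.1, 0.4, -2.4]
opening: 0.11
grasp_force: 59.3
```

{"method": "send_rows", "body": {
  "dr": [
    [0,0,0],
    [0,0,0],
    [0,0,0],
    [0,0,0],
    [0,0,0],
    [0,0,0],
    [0,0,0],
    [0,0,0]
  ],
  "xyz": [
    [-0.3,0,0],
    [-0.6,0,0],
    [-1.0,0,0],
    [-1.4,0,0],
    [-1.8,0,0],
    [-2.3,0,0],
    [-2.8,0,0],
    [-2.8,0,0]
  ],
  "jaw": [0,0,0,0,0,0,0,0]
}}

```text
time_s: 27.3
eef_pos: [0.6286, 0.2376, 0.129]
eef_rot: [0.0, 1.0, -0.022, 0.021]
wrist_force: [-0.2, -0.1, -2.9]
opening: 0.108
grasp_force: 59.3
```

```bash
python3 -c "
from h import *
np.set_printoptions(precision=3,suppress=True)
go([.448,.1853,.23],-.087)"
```

```text
xyz [-17.38   6.01 -10.83] dr [-0.01  -0.397  0.415] F [-0.2 -0.1 -2.9] open 0.108 grip 59.3 t 27.3
```

{"method": "send_rows", "body": {
  "dr": [
    [0,0,0],
    [0,0,0],
    [0,-0.1,0],
    [0,-0.2,0.1],
    [0,-0.3,0.2],
    [0,-0.4,0.3],
    [0,-0.4,0.4],
    [0,-0.4,0.4]
  ],
  "xyz": [
    [0,0,-4],
    [-1,0,-8],
    [-4,1,-10.8],
    [-8,2.6,-10.8],
    [-12,4,-10.8],
    [-16,5.5,-10.8],
    [-17.3,6,-10.8],
    [-17.3,6,-10.8]
  ],
  "jaw": [0,0,0,0,0,0,0,0]
}}

```text
time_s: 28.3
eef_pos: [0.4493, 0.1853, 0.2303]
eef_rot: [-0.001, 0.999, -0.043, 0.001]
wrist_force: [0.3, 0.0, -3.6]
opening: 0.107
grasp_force: 59.3
```

```bash
python3 -c "
from h import *
np.set_printoptions(precision=3,suppress=True)
go([.449,.1852,.153],-.087)"
```

```text
xyz [-0.04  0.02  7.73] dr [-0.014 -0.015  0.012] F [ 0.3  0.  -3.6] open 0.107 grip 59.3 t 28.3
```

{"method": "send_rows", "body": {
  "dr": [
    [0,0,0],
    [0,0,0],
    [0,0,0],
    [0,0,0],
    [0,0,0],
    [0,0,0],
    [0,0,0],
    [0,0,0]
  ],
  "xyz": [
    [0,0,2],
    [0,0,4],
    [0,0,6],
    [0,0,7],
    [0,0,7.7],
    [0,0,7.7],
    [0,0,7.7],
    [0,0,7.7]
  ],
  "jaw": [0,0,0,0,0,0,0,0]
}}

```text
time_s: 29.3
eef_pos: [0.4496, 0.1855, 0.1533]
eef_rot: [-0.001, 0.999, -0.043, 0.001]
wrist_force: [0.1, -0.4, -2.8]
opening: 0.106
grasp_force: 59.3
```

{"method": "send_rows", "body": {
  "dr": [
    [0,0,0],
    [0,0,0],
    [0,0,0],
    [0,0,0],
    [0,0,0],
    [0,0,0],
    [0,0,0],
    [0,0,0]
  ],
  "xyz": [
    [0,0,0.1],
    [0,0,0.2],
    [0,0,0.3],
    [0,0,0.4],
    [0,0,0.5],
    [0,0,0.6],
    [0,0,0.7],
    [0,0,0.7]
  ],
  "jaw": [0,0,0,0,0,0,0,0]
}}

```text
time_s: 30.3
eef_pos: [0.4491, 0.1854, 0.1456]
eef_rot: [-0.001, 0.999, -0.043, -0.0]
wrist_force: [-0.1, -0.2, -2.8]
opening: 0.107
grasp_force: 59.3
```

{"method": "send_rows", "body": {
  "dr": [
    [0,0,0],
    [0,0,0],
    [0,0,0],
    [0,0,0],
    [0,0,0],
    [0,0,0],
    [0,0,0],
    [0,0,0]
  ],
  "xyz": [
    [0,0,0.1],
    [0,0,0.2],
    [0,0,0.3],
    [0,0,0.4],
    [0,0,0.5],
    [0,0,0.6],
    [0,0,0.7],
    [0,0,0.7]
  ],
  "jaw": [0,0,0,0,0,0,0,0]
}}

```text
time_s: 31.3
eef_pos: [0.4492, 0.1854, 0.1387]
eef_rot: [-0.001, 0.999, -0.043, 0.0]
wrist_force: [-0.2, 0.5, -3.3]
opening: 0.106
grasp_force: 59.4
```

{"method": "send_rows", "body": {
  "dr": [
    [0,0,0],
    [0,0,0],
    [0,0,0],
    [0,0,0],
    [0,0,0],
    [0,0,0],
    [0,0,0],
    [0,0,0]
  ],
  "xyz": [
    [0,0,0.05],
    [0,0,0.1],
    [0,0,0.15],
    [0,0,0.2],
    [0,0,0.2],
    [0,0,0.2],
    [0,0,0.2],
    [0,0,0.2]
  ],
  "jaw": [0,0,0,0,0,0,0,0]
}}

```text
time_s: 32.3
eef_pos: [0.4494, 0.1854, 0.1385]
eef_rot: [-0.0, 0.999, -0.043, 0.0]
wrist_force: [-8.1, -2.9, 13.7]
opening: 0.104
grasp_force: 62.1
```

{"method": "send_rows", "body": {
  "dr": [
    [0,0,0],
    [0,0,0],
    [0,0,0],
    [0,0,0],
    [0,0,0],
    [0,0,0],
    [0,0,0],
    [0,0,0]
  ],
  "xyz": [
    [0,0,-0.1],
    [0,0,-0.1],
    [0,0,-0.1],
    [0,0,-3],
    [0,0,-7],
    [0,0,-10],
    [0,0,-10],
    [0,0,-10]
  ],
  "jaw": [50,50,50,50,50,70,100,100]
}}

```text
time_s: 33.3
eef_pos: [0.4487, 0.1852, 0.2357]
eef_rot: [-0.0, 0.999, -0.043, -0.001]
wrist_force: [-0.1, 0.1, -0.7]
opening: 0.998
grasp_force: 0.0
```

```bash
cat > look.py <<'E'
from h import *
import sys
np.set_printoptions(precision=4,suppress=True)
im=cam('top');b=cam('scene')
m=cv2.inRange(im,(60,60,60),(255,255,255));m[:,:274]=0;m[:,358:]=0;m[:200]=0;m[262:]=0
for c in cv2.findContours(m,0,1)[0]:
    a=cv2.contourArea(c)
    if a>40:
        r=cv2.minAreaRect(c);q=cv2.boxPoints(r);w=onz('top',q,.034);print(a,r[0],'ctr',onz('top',[r[0]],.034),'edges',[(np.linalg.norm(w[i+1]-w[i]),np.arctan2(*(w[i+1]-w[i])[1::-1])) for i in(0,1)])
s=cv2.resize(im[195:270,265:365,::-1],(500,375),interpolation=cv2.INTER_CUBIC)
t=cv2.resize(b[130:280,150:270,::-1],(300,375),interpolation=cv2.INTER_CUBIC)
cv2.imwrite('pics/'+sys.argv[1],np.hstack([s,t]))
E
python3 look.py d.png
```

```text
186.0 (286.1134338378906, 238.50515747070312) ctr [[ 0.4265 -0.0716  0.034 ]] edges [(np.float64(0.03172985127180507), np.float64(-1.1442676968676073)), (np.float64(0.05815135514308831), np.float64(-2.7216366802845116))]
193.0 (345.0, 236.0) ctr [[ 0.4354 -0.2444  0.034 ]] edges [(np.float64(0.04121020648978617), np.float64(-1.5619232532308367)), (np.float64(0.052798399330602784), np.float64(3.1216620148266876))]
167.0 (326.0, 204.5) ctr [[ 0.5282 -0.1898  0.034 ]] edges [(np.float64(0.071246615570355), np.float64(-1.5618981422376834)), (np.float64(0.020956192138542547), np.float64(3.126208110435121))]
```

View pics/d.png

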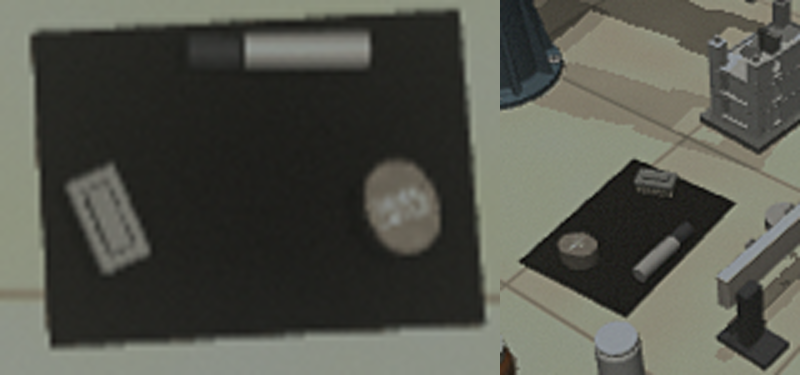

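Nothing has been knocked: the brush is at crop (108,218) and the pumice at (402,206), and the stack of three stands in the scene crop. I go to the brush first.

```bash
python3 -c "
from h import *
np.set_printoptions(precision=3,suppress=True)
go([.4265,-.0716,.13],.42);print(pose()[2]['q'])"
```

```text
xyz [ 0.05 25.77 10.5 ] dr [-0.012  0.024 -4.828] F [-0.4 -1.4 -0.8] open 1.005 grip 0.0 t 33.4
[ 0.146 -0.008  1.842  0.001  1.31   1.802]
```

{"method": "send_rows", "body": {
  "dr": [
    [0,0,0],
    [0,0,-0.8],
    [0,0,-1.6],
    [0,0,-2.4],
    [0,0,-3.2],
    [0,0,-4],
    [0,0,-4.8],
    [0,0,-4.8]
  ],
  "xyz": [
    [0,4,0],
    [0,8,0],
    [0,13,2],
    [0,18,5],
    [0,23,8],
    [0,25.8,10.5],
    [0,25.8,10.5],
    [0,25.8,10.5]
  ],
  "jaw": [100,100,100,100,100,100,100,100]
}}

```text
time_s: 34.4
eef_pos: [0.4262, -0.0717, 0.1301]
eef_rot: [-0.001, 0.979, 0.206, -0.001]
wrist_force: [0.1, -0.4, 0.3]
opening: 1.0
grasp_force: 0.0
```

```bash
python3 -c "
from h import *
np.set_printoptions(precision=3,suppress=True)
im=cam('scene')[130:280,150:350,::-1];cv2.imwrite('pics/e.png',cv2.resize(im,(800,600),interpolation=cv2.INTER_CUBIC))
go([.4265,-.0716,.029],.42)"
```

```text
xyz [-0.01  0.03 10.17] dr [-0.022  0.005 -0.047] F [-0.1 -0.3 -0.7] open 1.003 grip 0.0 t 34.45
```

View pics/e.png

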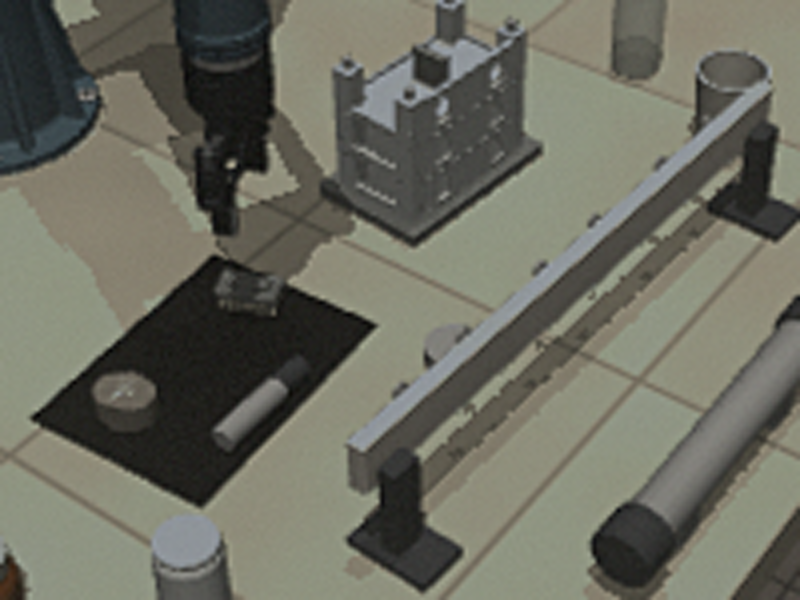

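The stack of three stands level and fully down at crop (430,140). The gripper is over the brush, which is at crop (250,290), so I descend and grip it.

{"method": "send_rows", "body": {
  "dr": [
    [0,0,0],
    [0,0,0],
    [0,0,0],
    [0,0,0],
    [0,0,0],
    [0,0,0],
    [0,0,0],
    [0,0,0]
  ],
  "xyz": [
    [0,0,3],
    [0,0,6],
    [0,0,8.5],
    [0,0,10.1],
    [0,0,10.1],
    [0,0,10.1],
    [0,0,10.1],
    [0,0,10.1]
  ],
  "jaw": [80,80,80,80,80,0,0,0]
}}

```text
time_s: 35.45
eef_pos: [0.4282, -0.0719, 0.0316]
eef_rot: [0.0, 0.978, 0.207, 0.001]
wrist_force: [-1.3, 0.8, 6.5]
opening: 0.388
grasp_force: 60.4
```

{"method": "send_rows", "body": {
  "dr": [
    [0,0,0],
    [0,0,0],
    [0,0,0],
    [0,0,0],
    [0,0,0],
    [0,0,0],
    [0,0,0],
    [0,0,0]
  ],
  "xyz": [
    [0,0,0],
    [0,0,0],
    [0,0,-4],
    [0,0,-8],
    [0,0,-12],
    [0,0,-16],
    [0,0,-20],
    [0,0,-20]
  ],
  "jaw": [0,0,0,0,0,0,0,0]
}}

```text
time_s: 36.45
eef_pos: [0.4291, -0.0726, 0.2341]
eef_rot: [0.002, 0.978, 0.207, 0.003]
wrist_force: [0.1, 0.7, -0.3]
opening: 0.384
grasp_force: 59.8
```

```bash
python3 -c "
from h import *
np.set_printoptions(precision=3,suppress=True)
go([.4443,.1435,.23],1.484)"
```

```text
xyz [ 10.14 -19.15   0.38] dr [  0.071  -0.023 -10.189] F [ 0.1  0.7 -0.3] open 0.384 grip 59.8 t 36.45
```

{"method": "send_rows", "body": {
  "dr": [
    [0,0,-1.5],
    [0,0,-3],
    [0,0,-4.5],
    [0,0,-6],
    [0,0,-7.5],
    [0,0,-9],
    [0,0,-10.2],
    [0,0,-10.2]
  ],
  "xyz": [
    [1.5,-2.8,0],
    [3,-5.6,0],
    [4.5,-8.4,0],
    [6,-11.2,0],
    [7.5,-14,0],
    [9,-17,0],
    [10.1,-19.1,0.4],
    [10.1,-19.1,0.4]
  ],
  "jaw": [0,0,0,0,0,0,0,0]
}}

```text
time_s: 37.45
eef_pos: [0.441, 0.1448, 0.2252]
eef_rot: [-0.001, 0.736, 0.677, -0.001]
wrist_force: [0.4, -0.5, -1.0]
opening: 0.382
grasp_force: 59.9
```

```bash
python3 -c "
from h import *
np.set_printoptions(precision=3,suppress=True)
go([.4443,.1435,.141],1.484)"
```

```text
xyz [-0.11  0.36  8.42] dr [-0.024 -0.008  0.031] F [ 0.4 -0.5 -1. ] open 0.382 grip 59.9 t 37.45
```

{"method": "send_rows", "body": {
  "dr": [
    [0,0,0],
    [0,0,0],
    [0,0,0],
    [0,0,0],
    [0,0,0],
    [0,0,0],
    [0,0,0],
    [0,0,0]
  ],
  "xyz": [
    [-0.1,0.3,1.5],
    [-0.1,0.3,3],
    [-0.1,0.3,4.5],
    [-0.1,0.3,6],
    [-0.1,0.3,7.2],
    [-0.1,0.3,8.1],
    [-0.1,0.3,8.4],
    [-0.1,0.3,8.4]
  ],
  "jaw": [0,0,0,0,0,0,0,0]
}}

```text
time_s: 38.45
eef_pos: [0.4451, 0.1427, 0.1427]
eef_rot: [-0.0, 0.737, 0.676, 0.0]
wrist_force: [0.2, 0.2, -1.3]
opening: 0.387
grasp_force: 59.9
```

{"method": "send_rows", "body": {
  "dr": [
    [0,0,0],
    [0,0,0],
    [0,0,0],
    [0,0,0],
    [0,0,0],
    [0,0,0],
    [0,0,0],
    [0,0,0]
  ],
  "xyz": [
    [0,0,0.05],
    [0,0,0.1],
    [0,0,0.15],
    [0,0,0.2],
    [0,0,0.2],
    [0,0,0.2],
    [0,0,0.2],
    [0,0,0.2]
  ],
  "jaw": [0,0,0,0,0,0,0,0]
}}

```text
time_s: 39.45
eef_pos: [0.445, 0.1426, 0.1407]
eef_rot: [-0.0, 0.737, 0.676, 0.0]
wrist_force: [-0.1, -0.5, -1.4]
opening: 0.383
grasp_force: 59.9
```

{"method": "send_rows", "body": {
  "dr": [
    [0,0,0],
    [0,0,0],
    [0,0,0],
    [0,0,0],
    [0,0,0],
    [0,0,0],
    [0,0,0],
    [0,0,0]
  ],
  "xyz": [
    [0,0,0.05],
    [0,0,0.1],
    [0,0,0.15],
    [0,0,0.15],
    [0,0,0.15],
    [0,0,0.15],
    [0,0,0.15],
    [0,0,0.15]
  ],
  "jaw": [0,0,0,0,0,0,0,0]
}}

```text
time_s: 40.45
eef_pos: [0.445, 0.1426, 0.1396]
eef_rot: [-0.0, 0.737, 0.676, 0.0]
wrist_force: [-3.4, -0.5, 5.1]
opening: 0.384
grasp_force: 60.6
```

{"method": "send_rows", "body": {
  "dr": [
    [0,0,0],
    [0,0,0],
    [0,0,0],
    [0,0,0],
    [0,0,0],
    [0,0,0],
    [0,0,0],
    [0,0,0]
  ],
  "xyz": [
    [0,0,0],
    [0,0,0],
    [0,0,0],
    [0,0,-2],
    [0,0,-5],
    [0,0,-9],
    [0,0,-12],
    [0,0,-12]
  ],
  "jaw": [50,50,50,50,50,50,80,80]
}}

```text
time_s: 41.45
eef_pos: [0.4466, 0.1426, 0.2617]
eef_rot: [0.001, 0.737, 0.676, 0.003]
wrist_force: [-0.3, 0.4, -0.4]
opening: 0.798
grasp_force: 0.0
```

```bash
cat >> look.py <<'E'
M=cv2.moments(max([c for c in cv2.findContours(m,0,1)[0] if cv2.boundingRect(c)[1]>212],key=cv2.contourArea))
cx,cy=M['m10']/M['m00'],M['m01']/M['m00'];a=.5*np.arctan2(2*M['mu11'],M['mu20']-M['mu02'])
p=onz('top',[(cx,cy),(cx+10*np.cos(a),cy+10*np.sin(a))],.034);yaw=np.arctan2(*(p[1]-p[0])[1::-1]);print('moment',p[0],'yaw',yaw)
go([p[0][0],p[0][1],.13],(yaw+np.pi/2)%np.pi-np.pi/2)
print(pose()[2]['q'])
cv2.imwrite('pics/s_'+sys.argv[1],np.hstack([cv2.resize(b[130:200,215:295,::-1],(400,350),interpolation=cv2.INTER_CUBIC),cv2.resize(im[195:265,150:230,::-1],(400,350),interpolation=cv2.INTER_CUBIC)]))
E
python3 look.py f.png
```

```text
193.0 (345.0, 236.0) ctr [[ 0.4354 -0.2444  0.034 ]] edges [(np.float64(0.04121020648978617), np.float64(-1.5619232532308367)), (np.float64(0.052798399330602784), np.float64(3.1216620148266876))]
166.0 (326.0, 204.5) ctr [[ 0.5282 -0.1898  0.034 ]] edges [(np.float64(0.071246615570355), np.float64(-1.5618981422376834)), (np.float64(0.020956192138542547), np.float64(3.126208110435121))]
moment [ 0.4358 -0.2445  0.034 ] yaw -2.7825601130714634
xyz [-38.65   2.42  12.82] dr [-0.0088 -0.007  10.7542] F [-0.9  0.4 -0.3] open 0.803 grip 0.0 t 41.55
[ 0.0543 -0.0757  1.8584  0.0011  1.359   0.1396]
```

View pics/s_f.png

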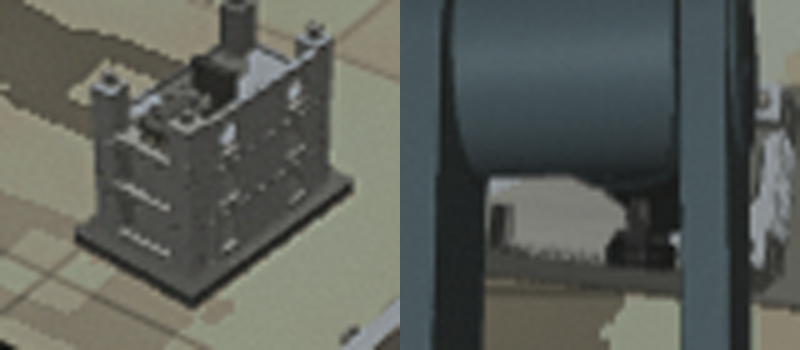

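View pics/f.png

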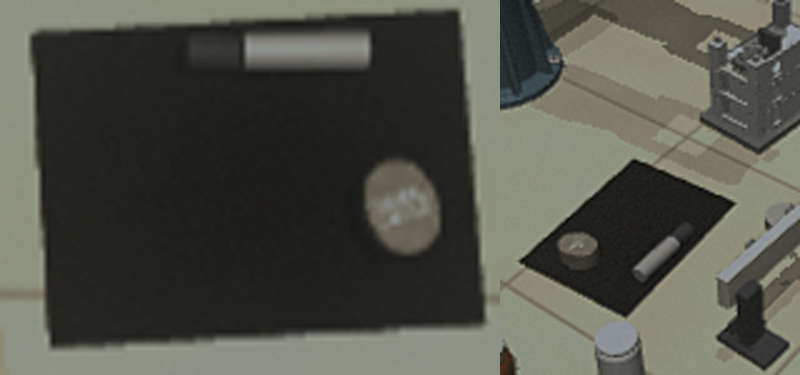

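The brush lies in the near (-y) bay, scene crop (185,105), and the pumice is unmoved at crop (402,206).

{"method": "send_rows", "body": {
  "dr": [
    [0,0,1.4],
    [0,0,2.8],
    [0,0,4.2],
    [0,0,5.6],
    [0,0,7],
    [0,0,8.4],
    [0,0,9.8],
    [0,0,11.2]
  ],
  "xyz": [
    [-5,0.3,0],
    [-10,0.6,0],
    [-15,0.9,2],
    [-20,1.2,4],
    [-25,1.6,6],
    [-30,1.9,8],
    [-35,2.2,10],
    [-38.8,2.4,12.8]
  ],
  "jaw": [100,100,100,100,100,100,100,100]
}}

```text
time_s: 42.55
eef_pos: [0.4349, -0.2476, 0.1289]
eef_rot: [-0.001, 0.988, 0.153, -0.0]
wrist_force: [0.3, 0.7, 0.3]
opening: 1.004
grasp_force: 0.0
```

```bash
python3 -c "
from h import *
np.set_printoptions(precision=3,suppress=True)
go([.4356,-.246,.030],.3)
b=cam('scene')[195:265,155:245,::-1];cv2.imwrite('pics/g.png',cv2.resize(b,(540,420),interpolation=cv2.INTER_CUBIC))"
```

```text
xyz [ 0.12 -0.12  9.89] dr [-0.018  0.001  0.06 ] F [0.3 0.7 0.3] open 1.004 grip 0.0 t 42.55
```

View pics/g.png

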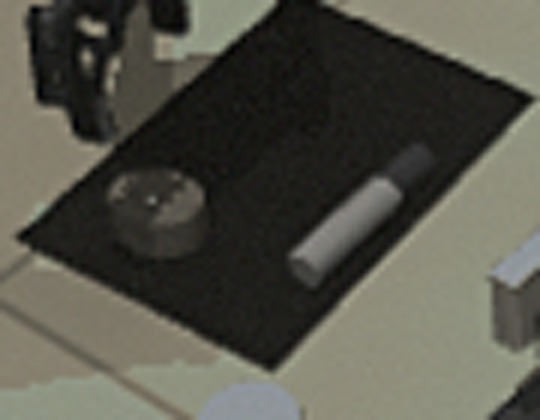

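The pumice is still in place at crop (158,205), with the gripper above it. I grip it.

{"method": "send_rows", "body": {
  "dr": [
    [0,0,0],
    [0,0,0],
    [0,0,0],
    [0,0,0],
    [0,0,0],
    [0,0,0],
    [0,0,0],
    [0,0,0]
  ],
  "xyz": [
    [0.1,-0.1,3],
    [0.1,-0.1,6],
    [0.1,-0.1,8.5],
    [0.1,-0.1,9.8],
    [0.1,-0.1,9.8],
    [0.1,-0.1,9.8],
    [0.1,-0.1,9.8],
    [0.1,-0.1,9.8]
  ],
  "jaw": [100,100,100,100,100,0,0,0]
}}

```text
time_s: 43.6
eef_pos: [0.4372, -0.2453, 0.034]
eef_rot: [0.0, 0.988, 0.156, 0.001]
wrist_force: [0.8, 0.4, -0.3]
opening: 0.477
grasp_force: 61.1
```

{"method": "send_rows", "body": {
  "dr": [
    [0,0,0],
    [0,0,0],
    [0,0,0],
    [0,0,0],
    [0,0,0],
    [0,0,0],
    [0,0,0],
    [0,0,0]
  ],
  "xyz": [
    [0,0,0],
    [0,0,0],
    [0,0,-4],
    [0,0,-8],
    [0,0,-12],
    [0,0,-16],
    [0,0,-20],
    [0,0,-20]
  ],
  "jaw": [0,0,0,0,0,0,0,0]
}}

```text
time_s: 44.6
eef_pos: [0.4379, -0.2462, 0.2365]
eef_rot: [0.002, 0.988, 0.156, 0.002]
wrist_force: [-0.8, 0.3, -1.2]
opening: 0.476
grasp_force: 61.2
```

```bash
python3 -c "
from h import *
np.set_printoptions(precision=3,suppress=True)
go([.4517,.2271,.24],1.484);print(pose()[2]['q'])"
```

```text
xyz [ 15.86 -44.62  -0.53] dr [  0.069  -0.003 -11.188] F [-0.8  0.3 -1.2] open 0.476 grip 61.2 t 44.6
[-0.749  0.025  1.806  0.001  1.304  0.509]
```

{"method": "send_rows", "body": {
  "dr": [
    [0,0,-1.4],
    [0,0,-2.8],
    [0,0,-4.2],
    [0,0,-5.6],
    [0,0,-7],
    [0,0,-8.4],
    [0,0,-9.8],
    [0,0,-11.2]
  ],
  "xyz": [
    [1.8,-5,-0.5],
    [3.6,-10,-0.5],
    [5.4,-15,-0.5],
    [7.2,-20,-0.5],
    [9,-25,-0.5],
    [10.7,-30,-0.5],
    [12.4,-35,-0.5],
    [14.2,-40,-0.5]
  ],
  "jaw": [0,0,0,0,0,0,0,0]
}}

```text
time_s: 45.6
eef_pos: [0.4476, 0.1811, 0.237]
eef_rot: [-0.001, 0.735, 0.678, -0.0]
wrist_force: [0.9, 0.5, -0.1]
opening: 0.476
grasp_force: 61.2
```

```bash
python3 -c "
from h import *
np.set_printoptions(precision=3,suppress=True)
go([.4517,.2271,.20],1.484);b=cam('scene')[100:200,200:310,::-1];cv2.imwrite('pics/i.png',cv2.resize(b,(550,500),interpolation=cv2.INTER_CUBIC))"
```

```text
xyz [4.62 0.04 3.7 ] dr [-0.014 -0.006  0.057] F [ 0.9  0.5 -0.1] open 0.476 grip 61.2 t 45.6
```

View pics/i.png

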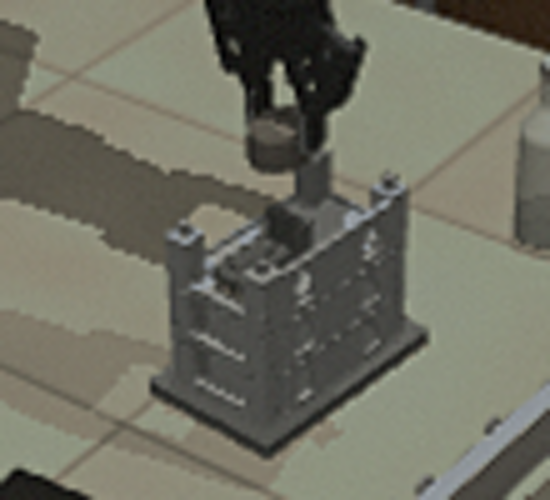

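The pumice is held level at crop (275,145). I lower it into the +y bay.

{"method": "send_rows", "body": {
  "dr": [
    [0,0,0],
    [0,0,0],
    [0,0,0],
    [0,0,0],
    [0,0,0],
    [0,0,0],
    [0,0,0],
    [0,0,0]
  ],
  "xyz": [
    [2,0,0],
    [4,0,0],
    [4.5,0,0],
    [4.5,0,2],
    [4.5,0,4],
    [4.5,0,6],
    [4.5,0,6],
    [4.5,0,6]
  ],
  "jaw": [0,0,0,0,0,0,0,0]
}}

```text
time_s: 46.65
eef_pos: [0.4526, 0.2239, 0.1786]
eef_rot: [-0.0, 0.737, 0.676, 0.0]
wrist_force: [0.0, 0.5, -1.2]
opening: 0.477
grasp_force: 61.2
```

{"method": "send_rows", "body": {
  "dr": [
    [0,0,0],
    [0,0,0],
    [0,0,0],
    [0,0,0],
    [0,0,0],
    [0,0,0],
    [0,0,0],
    [0,0,0]
  ],
  "xyz": [
    [0,0,0.5],
    [0,0,1],
    [0,0,1.5],
    [0,0,2],
    [0,0,2.5],
    [0,0,3],
    [0,0,3.2],
    [0,0,3.2]
  ],
  "jaw": [0,0,0,0,0,0,0,0]
}}

```text
time_s: 47.65
eef_pos: [0.4524, 0.2244, 0.1461]
eef_rot: [-0.0, 0.737, 0.676, 0.0]
wrist_force: [0.3, 0.4, 0.2]
opening: 0.481
grasp_force: 61.2
```

```bash
python3 -c "
from h import *
np.set_printoptions(precision=3,suppress=True)
go([.4517,.2271,.142],1.484)"
```

```text
xyz [ 0.27 -0.09  0.41] dr [-0.004 -0.01   0.012] F [0.3 0.4 0.2] open 0.481 grip 61.2 t 47.65
```

{"method": "send_rows", "body": {
  "dr": [
    [0,0,0],
    [0,0,0],
    [0,0,0],
    [0,0,0],
    [0,0,0],
    [0,0,0],
    [0,0,0],
    [0,0,0]
  ],
  "xyz": [
    [0.2,0,0.1],
    [0.2,0,0.2],
    [0.2,0,0.3],
    [0.2,0,0.4],
    [0.2,0,0.4],
    [0.2,0,0.4],
    [0.2,0,0.4],
    [0.2,0,0.4]
  ],
  "jaw": [0,0,0,0,0,0,0,0]
}}

```text
time_s: 48.65
eef_pos: [0.4526, 0.2263, 0.1422]
eef_rot: [-0.0, 0.737, 0.676, 0.0]
wrist_force: [0.7, 0.6, -0.3]
opening: 0.482
grasp_force: 61.2
```

{"method": "send_rows", "body": {
  "dr": [
    [0,0,0],
    [0,0,0],
    [0,0,0],
    [0,0,0],
    [0,0,0],
    [0,0,0],
    [0,0,0],
    [0,0,0]
  ],
  "xyz": [
    [0,0,0.05],
    [0,0,0.1],
    [0,0,0.1],
    [0,0,0.1],
    [0,0,0.1],
    [0,0,0.1],
    [0,0,0.1],
    [0,0,0.1]
  ],
  "jaw": [0,0,0,0,0,0,0,0]
}}

```text
time_s: 49.65
eef_pos: [0.4527, 0.2264, 0.1419]
eef_rot: [-0.0, 0.737, 0.676, 0.0]
wrist_force: [-3.2, -0.4, 5.4]
opening: 0.475
grasp_force: 62.0
```

Contact is at 0.142, as predicted. I release, then rise and retreat toward -y.

{"method": "send_rows", "body": {
  "dr": [
    [0,0,0],
    [0,0,0],
    [0,0,0],
    [0,0,0],
    [0,0,0],
    [0,0,0],
    [0,0,0],
    [0,0,0]
  ],
  "xyz": [
    [0,0,0],
    [0,0,0],
    [0,0,0],
    [0,0,-2],
    [0,0,-5],
    [0,0,-9],
    [0,0,-12],
    [0,0,-12]
  ],
  "jaw": [60,60,60,60,60,60,60,60]
}}

```text
time_s: 50.65
eef_pos: [0.4541, 0.2266, 0.264]
eef_rot: [0.001, 0.737, 0.676, 0.003]
wrist_force: [0.5, -0.6, -0.5]
opening: 0.603
grasp_force: 0.0
```

{"method": "send_rows", "body": {
  "dr": [
    [0,0,0],
    [0,0,0],
    [0,0,0],
    [0,0,0],
    [0,0,0],
    [0,0,0],
    [0,0,0],
    [0,0,0]
  ],
  "xyz": [
    [-5,0,0],
    [-10,0,0],
    [-15,0,0],
    [-20,0,0],
    [-25,0,0],
    [-30,0,0],
    [-35,0,0],
    [-35,0,0]
  ],
  "jaw": [60,60,60,60,60,60,60,60]
}}

```text
time_s: 51.65
eef_pos: [0.4218, -0.125, 0.2595]
eef_rot: [-0.001, 0.738, 0.674, -0.0]
wrist_force: [1.1, 1.2, -0.3]
opening: 0.598
grasp_force: 0.0
```

```bash
python3 -c "
from h import *
im=cam('top');b=cam('scene')
cv2.imwrite('pics/z.png',np.hstack([cv2.resize(b[130:200,215:295,::-1],(400,350),interpolation=cv2.INTER_CUBIC),cv2.resize(im[195:265,150:230,::-1],(400,350),interpolation=cv2.INTER_CUBIC)]))"
```

```text
(no output)
```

View pics/z.png

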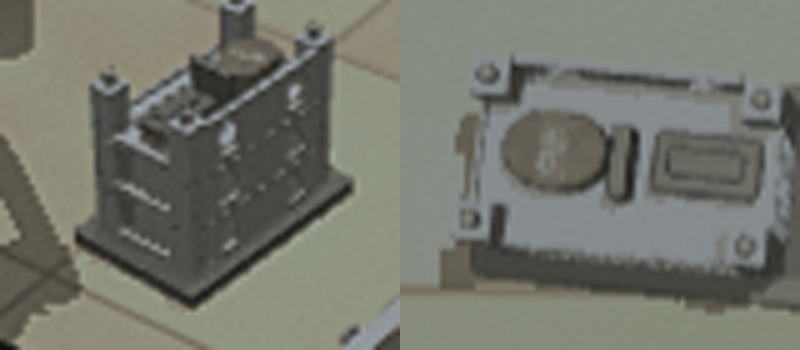

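The final view shows the pumice at (555,150) and the brush at (705,165), both flat on the topmost tray's floor on either side of the fin, with the stack level. I hand in.

```bash
python3 -c "
from bench import ctrl
print(ctrl.hand_in())"
```

```text
the job is handed in; nothing more can be done
None
```

I stacked all three trays on the stand and laid the pumice stone and nail brush flat in the top tray (no bar of soap was on the mat); the job is handed in, and no verdict came back.

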